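# Press a medication cassette under the leaf spring of its dock

### The job

Load the white cassette into its docking station: with the fingertips press it down hard on the sprung plate, keep it pressed and slide it along the channel, under the steel bar and its leaf spring, until it is fully home against the end stop. Then let go and move clear; do not pick the cassette up, and leave the vials and the pot standing where they are.

Things in the scene. Friction and masses are not known exactly. Their poses are not given: they have to be found in the camera images.
- dock: Grey docking station fixed to the worktop, 290 mm long, 84 wide. Origin at worktop height in the middle of the channel, below the bar; x is the sliding direction, towards the end stop, y across, z up. The channel is 64 wide between walls 10 thick with tops 32 high, from its open rear end at x -165 to the end stop at x +60. Beyond that is a white housing, x 60 to 125, 46 high.
- end_stop (a point): Point on the face of the end stop, in the middle of the channel (dock x +60 mm, y 0), 35 above the worktop.
- bar (a point): Centre of the rigid steel bar that crosses the channel: dock x -4 to +8 mm, underside 39 and top 49 above the worktop; this point is at dock x +2, 44 above the worktop.
- platen (a joint): Sprung aluminium plate, the floor of the channel (dock x -160 to +58 mm). Value: how far it is pressed down, 0 to 0.010 m; at 0 its top is 26 above the worktop. A finger push of about 8 N starts it, about 16 N bottoms it. It springs up when let go and then clamps a loaded cassette up against the bar, at about 0.005 m.
- leaf (a joint): Steel leaf spring 34 wide, hinged behind the bar and sloping down in the sliding direction from the bar to a low point at dock x +50, 31 above the worktop. Value = how far it is lifted, 0 hanging free; about 0.06 to 0.2 rad with the cassette under it, pressing on the cassette with 3 to 5 N.
- cassette: Loose white cassette, 120 mm long (x), 60 wide, 0.1 to 0.2 kg, flat on the plate before the bar, its x along the dock's. Origin at the centre of its underside. Front body, x -20 to +60, is 18 thick: its top is 44 above the worktop with the plate up, 5 too high for the bar, so press it down 5 or more (7 to 8 is good) until it is home: front end on the end stop, origin at dock x 0.
- thumb_ledge (a point): Centre of the top of the cassette's lower rear part, the thumb ledge: cassette x -60 to -20 mm (this point x -40, y 0), 13 thick, so 39 above the worktop with the plate up. At x -20 it ends in an upright step 5 high up to the front body, which a fingertip can push on.
- vial_a_mid (a point): Glass vial, 46 diameter, 75 tall, loose bystander; this point is at its centre, half-way up. Leave it alone. It stands beside the dock on the worktop, on either side.
- vial_b_mid (a point): Second glass vial, 46 diameter, 75 tall, loose bystander; this point is at its centre, half-way up. Leave it alone. It stands beside the dock on the worktop, on either side.
- pot_mid (a point): White plastic jar, 58 diameter, 70 tall, loose bystander; this point is at its centre, half-way up. Leave it alone. It stands beside the dock on the worktop, on either side.
Not all that is in view belongs to the job. Several things have the shape of the cassette; the one meant has the colours described above.

How it is judged:
On the way, in this order (a step that is already met when the one before it is completed fails the run):
1. the cassette is pressed down before the bar (value of joint platen above 0.004 m and x of cassette in the frame of dock below -0.058 m), for 0.05 s.
2. the pressed cassette slides under the bar and lifts the leaf spring (value of joint leaf above 0.03 rad and value of joint platen above 0.004 m and x of cassette in the frame of dock above -0.045 m), for 0.05 s.
At the end, for the whole second after the job is handed in: The cassette lies flat and at rest within 5 mm of the end stop, under the bar and the lifted leaf spring (leaf over 0.03 rad), clamped by the plate (still more than 3 mm down) (x of cassette in the frame of dock between -0.005 and 0.005 m and value of joint platen above 0.003 m and value of joint leaf above 0.03 rad and angle between cassette's own z axis and vertical below 0.06 rad and linear speed of cassette below 0.02 m/s); the robot touches nothing.
It fails at once if the cassette is lifted or tipped out of the channel (z of cassette in the frame of dock above 0.034 m or angle between cassette's own z axis and vertical above 0.2 rad).
It fails at once if a vial or the pot is shifted more than 25 mm or tipped ((distance of vial_a_mid from where it was at the start of the episode above 0.025 m or angle between vial_a_mid's own z axis and vertical above 0.35 rad) or (distance of vial_b_mid from where it was at the start of the episode above 0.025 m or angle between vial_b_mid's own z axis and vertical above 0.35 rad) or (distance of pot_mid from where it was at the start of the episode above 0.025 m or angle between pot_mid's own z axis and vertical above 0.35 rad)).
It also fails if it takes over 38 s, if anything falls off the work surface, if the arm or the gripper's body presses on something with over 40 N, if the wrist force passes 120 N, or if a joint passes its speed limit or range.

### The arm

A 6-joint arm with a two-finger parallel gripper is mounted at the origin on the work surface. World frame = base frame: x ahead of the robot, y to its left, z up, the work surface at z = 0. Lengths are in m, angles in rad, forces in N, time in s.
With the tool pointing down it reaches from about 0.25 to 0.775 m from the base axis. Payload 4 kg.
Tool frame: the origin (TCP) lies at the very end of the fingers, on their centre line; the grasp point (between the pads) lies 19 mm behind it; z points along the fingers, x is the direction in which the jaws open and shut, and the axes are right-handed (so a half turn about z gives the same grasp; the last joint's range is limited). The gripper opens to 94 mm and grips with 3 to 60 N. Pads are 16 mm wide; open, the fingers measure 119 mm over their backs; the gripper's body (75 mm by 177 mm) begins 78 mm behind the grasp point.
Start: joints at [1.22, 0.087, 1.371, -0, 1.684, -0.103], TCP at [0.135, 0.533, 0.206] pointing down, gripper open.
Joint ranges: [-3.1, 3.1], [-0.76, 2.03], [0.27, 2.55], [-1.08, 4.22], [0.17, 2.65], [-2.57, 2.57]. Speed limits (rad/s): [2.79, 2.79, 3.14, 3.14, 3.14, 3.14].

### API

Orientations are given as [roll, pitch, yaw] about the fixed x, y, z axes, in that order (R = Rz(yaw) Ry(pitch) Rx(roll)).
In Python, from bench import robot, cams, ticket gives the robot as it stands.
- The arm moves only by the tool jog_arm, never from a script. Its argument "series" is a list of rows, each an object of numbers: "x", "y", "z": the shift along the tool's x, y, z in m; "rx", "ry", "rz": the turn, a rotation vector about the tool's x, y, z in degrees. A call has 1 to 12 rows; each row shifts and turns the pose as measured when the row begins, along the tool's axes as they then stand; what a row does not reach is not made up. A row lasts 1/12 s, in which the tool goes at most 41.7 mm and 7.16 degrees, less where a joint would pass 70% of its speed; a pose out of reach is approached as far as the arm can. A call with a gripper value outside its range is refused whole. "claw" is the opening, from 0 (shut) to 1 (fully open), set as the call begins (left out, the last holds). The fingers move at their own pace and stop on an object; the grip force is fixed at half the most. Time passes only in rows, so rows that do not move let the fingers close. It gives the time, the measured TCP pose, the force and the opening at its end, in the units of the state.
- robot.get_obs(): the state, without advancing time (a new reading comes with each control period).
- cams.snapshot(name): name is "scene" or "top"; returns a dict with "img" (400x640x3 uint8, red, green, blue), "mtx" (3x3 intrinsics, pixels), "origin" and "attitude" of the camera in the world. Camera axes: x right, y down, z forward; pixel columns grow to the right and rows downward; lengths in m; the calibration is good to about 2 mm. A picture is of the moment at which its call begins. There is no depth.
- ticket.close_job(): hands the job in, once; it reports no verdict.
Trained networks look in a picture, given as the dict that the camera call returned (one of the last four; its "shot" number tells which), for a name from the list of things; names that differ only in an ending like _2 or _b are one class to them, and where a whole thing is asked for, a point or a joint stands for the part that bears it (a point fixed in the world has none). Each returns a list of dicts, best first, with "p" (0 to 1); they miss things now and then, are a little off and sometimes report something else, mostly with a low value. They report only what shows in the picture. A call takes as long as a camera call. They do not tell look-alikes from the thing itself.
- cams.look_for(thing, picture): "bbox" ([left, top, width, height] in pixels, round what is visible of it).
The state is a dict: "time": time; "joint_positions": joint angles; "qvel": joint speeds; "joint_torque": joint torques, N m; "tool_pos": TCP position; "ee_rot": TCP orientation; "wrist_force": force on the tool from outside, world axes, zero at the start; "wrist_torque": the same for the moment, N m; "width": finger opening in m.
Only numpy, scipy, OpenCV 4.12 (cv2) and the standard library are available. Lean on these libraries where they do the work, as an engineer would, in place of code of your own. Each camera call takes 0.05 s, during which the arm holds its last target.

## Working session

There is one attempt and no reset: what is moved stays moved. The work goes in short steps, Python scripts to look and compute and a tool call to move; the robot and the scene stay as the last step left them, time stands still between calls to the robot, and variables do not carry over. Pictures are saved under pics/ and viewed, and the job is handed in when it is done.

Besides the shell and the picture viewer there is one more tool, called after ">>>" as name(argument=value, ...), one argument or row to a line, values as JSON. jog_arm: Moves the arm, as the interface text tells. Its arguments: {"type":"object","properties":{"series":{"type":"array","items":{"type":"object","properties":{"x":{"type":"number"},"y":{"type":"number"},"z":{"type":"number"},"rx":{"type":"number"},"ry":{"type":"number"},"rz":{"type":"number"}}}},"claw":{"type":"number"}},"required":["series"]}

```bash
mkdir -p pics; ls; python3 - <<'E'
from bench import robot,cams,ticket
import cv2,json
o=robot.get_obs();print(o)
for n in("scene","top"):
    s=cams.snapshot(n)
    cv2.imwrite(f"pics/{n}0.png",cv2.cvtColor(s["img"],cv2.COLOR_RGB2BGR))
    print(n,s["mtx"],s["origin"],s["attitude"],s["shot"])
    for t in("dock","cassette","vial_a_mid","pot_mid","bar","thumb_ledge","end_stop"):
        try: print(t,[(d["bbox"],round(d["p"],2)) for d in cams.look_for(t,s)])
        except Exception as e: print(t,e)
print(robot.get_obs()["time"])
E
```

```text
pics
{'time': 0.0, 'joint_positions': array([ 1.21987208e+00,  8.79229192e-02,  1.37227388e+00, -1.45499812e-06,
        1.68358207e+00, -1.03128498e-01]), 'qvel': array([ 0.00042172,  0.00137117, -0.00124286,  0.00062934, -0.00131366,
        0.00034463]), 'joint_torque': array([-4.98987254e-05, -3.40170264e+01, -3.02433550e+01,  7.18436809e-02,
        3.29012051e-02, -2.00034065e-04]), 'tool_pos': array([0.13472519, 0.53267041, 0.20431176]), 'ee_rot': array([-3.14136903e+00,  2.17474450e-03,  1.32300066e+00]), 'wrist_force': array([-0.1900531 ,  0.59279531,  0.20969857]), 'wrist_torque': array([0.02599725, 0.01217221, 0.00875226]), 'width': 0.09414534309776848}
scene [[453.23305488   0.         320.04146449]
 [  0.         453.23305488 203.75996983]
 [  0.           0.           1.        ]] [1.10661817 0.80397449 0.65587612] [-2.12775387 -0.00914549  2.56718654] 1
dock [([238.8, 198.9, 115.7, 44.4], 0.95), ([275.4, 227.3, 19.5, 38.4], 0.56)]
cassette [([365.3, 197.1, 51.7, 30.8], 0.9), ([298.9, 189.5, 46.8, 25.2], 0.89), ([315.1, 161.2, 29.9, 22.5], 0.8), ([215.0, 169.6, 43.5, 22
[... 428 characters left out ...]
    1.        ]] [0.49913355 0.02716461 0.94036192] [-3.07246364 -0.0209863  -1.56323054] 2
dock [([317.9, 108.1, 58.6, 140.5], 0.6), ([328.0, 140.4, 39.7, 105.7], 0.35)]
cassette [([454.0, 127.3, 29.0, 60.5], 0.97), ([391.8, 253.7, 65.5, 44.9], 0.85), ([329.8, 179.4, 35.8, 63.9], 0.8), ([265.7, 268.4, 58.9, 37.4], 0.55)]
vial_a_mid [([392.0, 179.9, 24.6, 22.8], 0.58)]
pot_mid [([268.2, 188.5, 25.5, 29.7], 0.6)]
bar [([324.1, 106.9, 52.6, 140.0], 0.97)]
thumb_ledge [([448.8, 129.5, 32.5, 55.9], 0.92), ([264.2, 270.6, 57.1, 32.3], 0.9), ([392.4, 256.9, 63.1, 44.8], 0.87), ([326.2, 184.0, 38.9, 59.9], 0.7)]
end_stop [([319.4, 106.1, 56.8, 143.3], 0.82), ([325.9, 139.0, 42.2, 108.5], 0.47)]
0.8
```

```bash
python3 - <<'E'
import cv2
a=cv2.imread("pics/top0.png")[80:330,230:510]; cv2.imwrite("pics/top0z.png",cv2.resize(a,None,fx=2.4,fy=2.4,interpolation=cv2.INTER_CUBIC))
a=cv2.imread("pics/scene0.png")[130:290,190:440]; cv2.imwrite("pics/scene0z.png",cv2.resize(a,None,fx=3.2,fy=3.2,interpolation=cv2.INTER_CUBIC))
E
```

```text
(no output)
```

View pics/top0z.png

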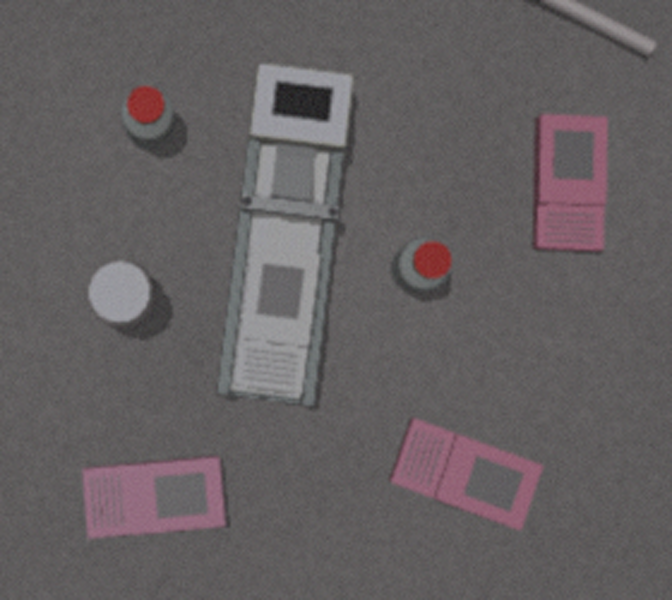

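View pics/scene0z.png

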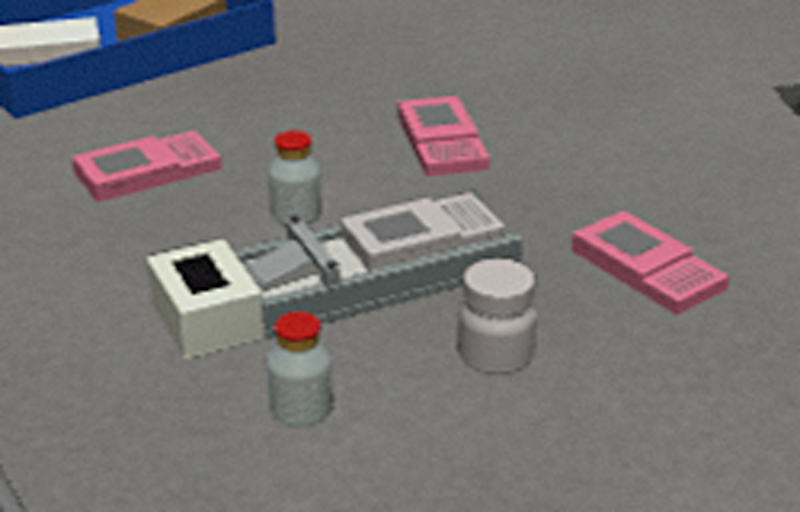

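The white cassette sits in the dock, with its rear at about (270,370) and the bar at (290,210) in the top zoom. The sliding direction is up in the image. The three look-alikes are pink. Next I'll fit the dock pose from corners in both views.

```bash
cat > h.py <<'E'
import numpy as np,cv2
from scipy.spatial.transform import Rotation as R
from scipy.optimize import least_squares
def proj(s,P):
    Rm=R.from_euler("xyz",s["attitude"]).as_matrix()
    c=(np.asarray(P)-s["origin"])@Rm
    q=c@np.asarray(s["mtx"]).T
    return q[:,:2]/q[:,2:]
def dock2w(p,P):
    P=np.asarray(P,float);c,s=np.cos(p[2]),np.sin(p[2])
    return np.c_[p[0]+c*P[:,0]-s*P[:,1],p[1]+s*P[:,0]+c*P[:,1],P[:,2]]
E
cat > fit.py <<'E'
from h import *
from bench import cams
T=cams.snapshot("top");S=cams.snapshot("scene")
H=lambda x,y,z:(x/1e3,y/1e3,z/1e3)
tp={(260,66):H(125,42,46),(352,74):H(125,-42,46),(345,147):H(60,-42,46),(251,140):H(60,42,46),(220,393):H(-165,42,32),(315,405):H(-165,-42,32)}
sp={(150,255):H(125,-42,46),(185,312):H(125,42,46),(262,292):H(60,42,46),(228,241):H(60,-42,46),(521,240):H(-165,42,32)}
tz=np.array([((u+.5)/2.4-.5+230,(v+.5)/2.4-.5+80) for u,v in tp]);sz=np.array([((u+.5)/3.2-.5+190,(v+.5)/3.2-.5+130) for u,v in sp])
for w in ((1,1),(1,0),(0,1)):
    f=lambda p:np.r_[w[0]*(proj(T,dock2w(p,list(tp.values())))-tz).ravel(),w[1]*(proj(S,dock2w(p,list(sp.values())))-sz).ravel()]
    r=least_squares(f,[.5,0,0],loss="soft_l1");print(w,r.x,np.degrees(r.x[2]),np.round(f(r.x),1))
    if w==(1,1):
        p=r.x; np.save("dock.npy",p)
# cassette along-dock from top picks (z=39): rear corners
def ray(s,uv,z):
    Rm=R.from_euler("xyz",s["attitude"]).as_matrix()
    d=Rm@np.linalg.inv(s["mtx"])@np.r_[uv,1];k=(z-s["origin"][2])/d[2];return s["origin"]+k*d
def w2d(P):
    c,s_=np.cos(p[2]),np.sin(p[2]);d=P[:2]-p[:2];return np.array([c*d[0]+s_*d[1],-s_*d[0]+c*d[1]])*1e3
for u,v,z in((232,388,.039),(302,399,.039),(243,340,.044),(311,347,.044),(251,215,.044)):
    print(u,v,w2d(ray(T,((u+.5)/2.4-.5+230,(v+.5)/2.4-.5+80),z)))
for u,v,z in((503,218,.039),(474,193,.039),(372,265,.044),(342,218,.044)):
    print('s',u,v,w2d(ray(S,((u+.5)/3.2-.5+190,(v+.5)/3.2-.5+130),z)))
# bystanders
for s,n,l in((T,"T",[(147,104,.075),(120,292,.07),(432,259,.075)]),):
    for u,v,z in l: 
        P=ray(s,((u+.5)/2.4-.5+230,(v+.5)/2.4-.5+80),z);print("by",P,w2d(P))
cx=-0.1
ov=[]
box=lambda x0,x1,y,z:[H(x0,y,z),H(x1,y,z),H(x1,-y,z),H(x0,-y,z)]
for s,n,o,k,cr in((T,"top",(230,80),2.4,(slice(80,330),slice(230,510))),(S,"scene",(190,130),3.2,(slice(130,290),slice(190,440)))):
    im=cv2.resize(cv2.cvtColor(s["img"],cv2.COLOR_RGB2BGR)[cr],None,fx=k,fy=k,interpolation=cv2.INTER_CUBIC)
    for b in(box(60,125,42,46),box(-165,60,42,32),box(-165,60,32,32),box(-4,8,42,49)):
        q=proj(s,dock2w(p,b));q=(q+.5-np.array(o))*k-.5
        cv2.polylines(im,[np.round(q*8).astype(np.int32)],True,(0,255,0),1,cv2.LINE_AA,3)
    cv2.imwrite(f"pics/ov_{n}.png",im)
E
python3 fit.py
```

```text
(1, 1) [ 0.64290043 -0.04635778 -0.10915576] -6.254164567781807 [-0.7 -1.5  0.9  0.   0.5  0.1 -0.5 -1.8 -0.4  0.8  0.3  0.5 -0.6  0.6
 -0.5  0.2  1.4 -0.3 -0.3 -1.   1.3 -0.7]
(1, 0) [ 0.64260655 -0.04634151 -0.10760991] -6.16559362017442 [-0.8 -1.3  0.8  0.1  0.4  0.2 -0.6 -1.6 -0.3  1.   0.4  0.7 -0.   0.
 -0.   0.   0.  -0.  -0.  -0.   0.  -0. ]
(0, 1) [ 0.64347595 -0.04571856 -0.11756847] -6.736177383043307 [-0.  -0.   0.  -0.   0.   0.  -0.  -0.  -0.   0.  -0.   0.  -0.7  0.5
 -0.9  0.2  1.1 -0.2 -0.3 -1.   1.4 -0.3]
232 388 [-157.6917521    31.81622407]
302 399 [-160.04963487  -28.8556988 ]
243 340 [-115.9631201    27.36439681]
311 347 [-115.09142811  -31.09809408]
251 215 [-8.18975453 32.93226872]
s 503 218 [-158.08331985   17.08124735]
s 474 193 [-156.15415716  -29.2768779 ]
s 372 265 [-27.71287983  41.3303118 ]
s 342 218 [-35.57816398 -32.93031666]
by [0.72616472 0.07621053 0.075     ] [ 69.41624367 130.90958067]
by [0.56868945 0.09685779 0.07      ] [-89.37108976 134.27873761]
by [ 0.59823921 -0.16231025  0.075     ] [ -31.76365949 -120.12771743]
```

View pics/ov_top.png

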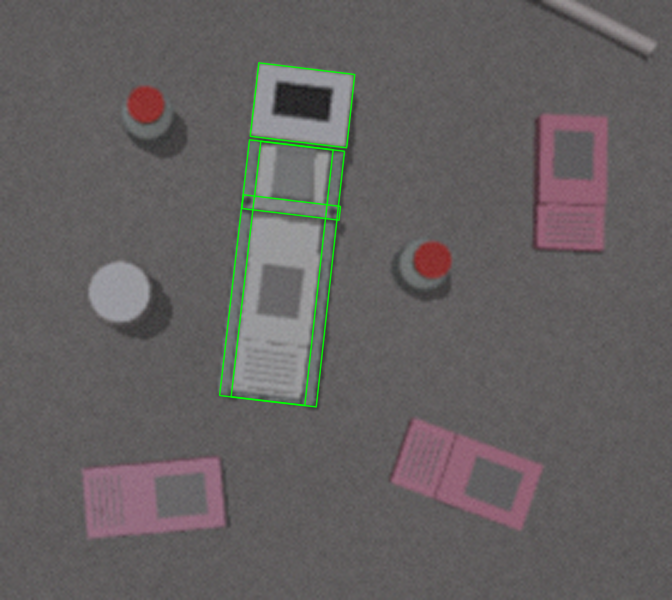

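View pics/ov_scene.png

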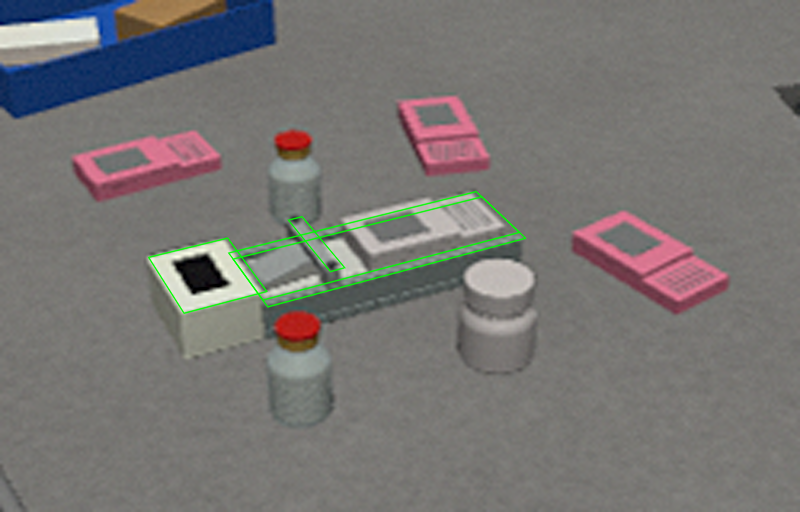

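The overlay fits within about 1 px. Dock pose is about (0.643, -0.046), yaw -6.25°. The cassette rear is at dock x of about -158, so its origin is near -98. I'll close the fingers and turn so tool y lies along dock x.

>>> jog_arm(
  series=[
    {"rz":-4},
    {"rz":-4},
    {},
  ],
  claw=0,
)

```text
invalid input
```

```bash
cat > go.py <<'E'
import sys
from h import *
from bench import robot
p=np.load("dock.npy");o=robot.get_obs()
t=np.array(o["tool_pos"]);Rt=R.from_euler("xyz",o["ee_rot"])
c,s=np.cos(p[2]),np.sin(p[2]);d=t[:2]-p[:2]
print("t",o["time"],"dock mm",np.round([1e3*(c*d[0]+s*d[1]),1e3*(-s*d[0]+c*d[1]),1e3*t[2]],1),"F",np.round(o["wrist_force"],1),"w",o["width"])
yaw=np.pi/2+p[2]
want=R.from_euler("xyz",[np.pi,0,yaw])
print("rot err deg (tool)",np.round(np.degrees((Rt.inv()*want).as_rotvec()),2))
if len(sys.argv)>1:
    g=dock2w(p,[[float(a)/1e3 for a in sys.argv[1:4]]])[0]
    print("tool shift mm",np.round(1e3*Rt.inv().apply(g-t),1))
E
python3 go.py -132 0 80
```

```text
t 0.9 dock mm [-568.1  520.8  205.5] F [-0.3 -0.2 -0.5] w 0.09431230157829729
rot err deg (tool) [ 0.   -0.01 -7.95]
tool shift mm [-455.5  503.9  125.5]
```

>>> jog_arm(
  series=[
    {"x":0,"y":0,"z":0,"rx":0,"ry":0,"rz":-4},
    {"x":0,"y":0,"z":0,"rx":0,"ry":0,"rz":-4},
  ],
  claw=0,
)

```text
time: 1.07
tool_pos: [0.1349, 0.5333, 0.2056]
ee_rot: [3.142, -0.0, 1.467]
wrist_force: [-0.5, 0.4, 0.7]
width: 0.0841
```

```bash
python3 go.py -132 0 100
```

```text
t 1.0667 dock mm [-568.1  520.8  205.6] F [-0.5  0.4  0.7] w 0.08405072152866834
rot err deg (tool) [ 0.   -0.01  0.31]
tool shift mm [-523.2  433.3  105.5]
```

>>> jog_arm(
  series=[
    {"x":-0.031,"y":0.0255},
    {"x":-0.031,"y":0.0255},
    {"x":-0.031,"y":0.0255},
    {"x":-0.031,"y":0.0255},
    {"x":-0.031,"y":0.0255},
    {"x":-0.031,"y":0.0255},
    {"x":-0.031,"y":0.0255},
    {"x":-0.031,"y":0.0255},
    {"x":-0.031,"y":0.0255},
    {"x":-0.031,"y":0.0255},
    {"x":-0.031,"y":0.0255},
    {"x":-0.031,"y":0.0255},
  ],
)

```text
invalid input
```

```bash
python3 go.py -132 0 100
```

```text
t 1.0667 dock mm [-568.1  520.8  205.6] F [-0.5  0.4  0.7] w 0.08405072152866834
rot err deg (tool) [ 0.   -0.01  0.31]
tool shift mm [-523.2  433.3  105.5]
```

>>> jog_arm(
  series=[
    {"x":-0.031,"y":0.0255,"z":0,"rx":0,"ry":0,"rz":0.3},
    {"x":-0.031,"y":0.0255,"z":0,"rx":0,"ry":0,"rz":0},
    {"x":-0.031,"y":0.0255,"z":0,"rx":0,"ry":0,"rz":0},
    {"x":-0.031,"y":0.0255,"z":0,"rx":0,"ry":0,"rz":0},
    {"x":-0.031,"y":0.0255,"z":0,"rx":0,"ry":0,"rz":0},
    {"x":-0.031,"y":0.0255,"z":0,"rx":0,"ry":0,"rz":0},
    {"x":-0.031,"y":0.0255,"z":0,"rx":0,"ry":0,"rz":0},
    {"x":-0.031,"y":0.0255,"z":0,"rx":0,"ry":0,"rz":0},
    {"x":-0.031,"y":0.0255,"z":0,"rx":0,"ry":0,"rz":0},
    {"x":-0.031,"y":0.0255,"z":0,"rx":0,"ry":0,"rz":0},
    {"x":-0.031,"y":0.0255,"z":0,"rx":0,"ry":0,"rz":0},
    {"x":-0.031,"y":0.0255,"z":0,"rx":0,"ry":0,"rz":0},
  ],
  claw=0,
)

```text
time: 2.07
tool_pos: [0.4069, 0.1227, 0.2047]
ee_rot: [3.136, -0.004, 1.483]
wrist_force: [0.5, 0.7, -0.6]
width: 0.0038
```

```bash
python3 go.py -132 0 100
```

```text
t 2.0667 dock mm [-253.   142.3  204.7] F [ 0.5  0.7 -0.6] w 0.0037880473714106246
rot err deg (tool) [ 0.29 -0.26  1.21]
tool shift mm [-145.3  117.5  104.7]
```

>>> jog_arm(
  series=[
    {"x":-0.031,"y":0.025,"z":0,"rx":0,"ry":0,"rz":1},
    {"x":-0.031,"y":0.025,"z":0,"rx":0,"ry":0,"rz":0},
    {"x":-0.031,"y":0.025,"z":0,"rx":0,"ry":0,"rz":0},
    {"x":-0.03,"y":0.025,"z":0,"rx":0,"ry":0,"rz":0},
    {"x":-0.01,"y":0.01,"z":0,"rx":0,"ry":0,"rz":0},
    {"x":0,"y":0,"z":0,"rx":0,"ry":0,"rz":0},
  ],
  claw=0,
)

```text
time: 2.57
tool_pos: [0.5082, -0.0354, 0.2052]
ee_rot: [3.132, -0.004, 1.454]
wrist_force: [-0.1, -0.3, -0.1]
width: 0.0001
```

```bash
python3 go.py -132 0 70
```

```text
t 2.5667 dock mm [-135.1   -3.8  205.2] F [-0.1 -0.3 -0.1] w 5.0219243048872154e-05
rot err deg (tool) [ 0.53 -0.21 -0.46]
tool shift mm [  3.3   1.9 135.2]
```

>>> jog_arm(
  series=[
    {"x":0.0035,"y":0.002,"z":0.03,"rx":0.5,"ry":-0.2,"rz":-0.4},
    {"x":0,"y":0,"z":0.035,"rx":0,"ry":0,"rz":0},
    {"x":0,"y":0,"z":0.035,"rx":0,"ry":0,"rz":0},
    {"x":0,"y":0,"z":0.025,"rx":0,"ry":0,"rz":0},
    {"x":0,"y":0,"z":0.01,"rx":0,"ry":0,"rz":0},
    {"x":0,"y":0,"z":0,"rx":0,"ry":0,"rz":0},
  ],
  claw=0,
)

```text
time: 3.07
tool_pos: [0.5111, -0.026, 0.0696]
ee_rot: [3.135, -0.004, 1.463]
wrist_force: [-0.0, 0.5, 0.0]
width: 0.0003
```

```bash
python3 go.py -132 0 46
python3 - <<'E'
from h import *
from bench import cams
p=np.load("dock.npy")
H=lambda x,y,z:(x/1e3,y/1e3,z/1e3)
S=cams.snapshot("scene")
im=cv2.cvtColor(S["img"],cv2.COLOR_RGB2BGR)[130:290,230:430]
im=cv2.resize(im,None,fx=4,fy=3.75,interpolation=cv2.INTER_CUBIC);cv2.imwrite("pics/s1.png",im)
E
```

```text
t 3.0667 dock mm [-133.2    5.8   69.6] F [-0.   0.5  0. ] w 0.0002692264826344549
rot err deg (tool) [ 0.36 -0.22  0.1 ]
tool shift mm [-5.9  1.  23.6]
```

View pics/s1.png

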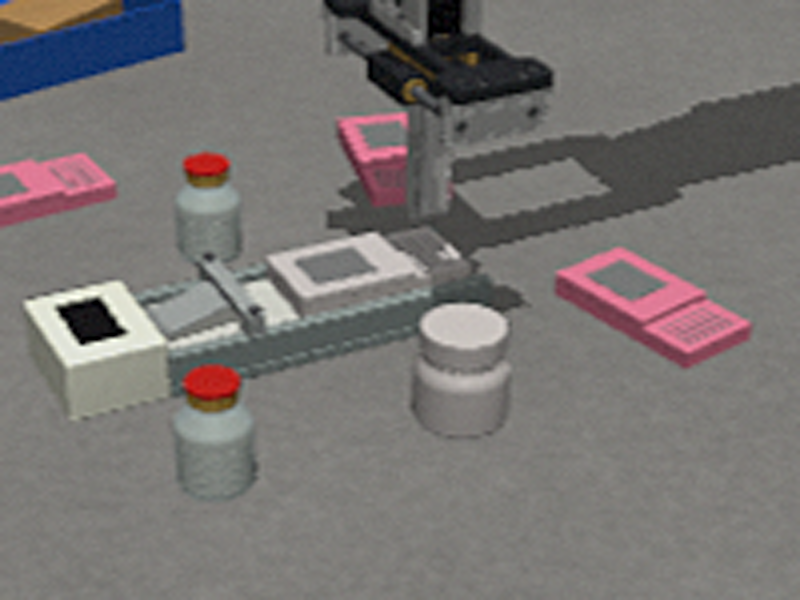

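The shut fingers (tip at about (430,215)) hang over the ledge area. I'll centre them and go to just above the ledge.

>>> jog_arm(
  series=[
    {"x":-0.006,"y":0.001,"z":0.01,"rx":0.3,"ry":-0.2,"rz":0},
    {"x":0,"y":0,"z":0.008,"rx":0,"ry":0,"rz":0},
    {"x":0,"y":0,"z":0.004,"rx":0,"ry":0,"rz":0},
    {"x":0,"y":0,"z":0,"rx":0,"ry":0,"rz":0},
  ],
  claw=0,
)

```text
time: 3.45
tool_pos: [0.5162, -0.0317, 0.0534]
ee_rot: [3.129, 0.0, 1.466]
wrist_force: [0.1, 0.8, 0.2]
width: 0.0004
```

```bash
python3 go.py -132 0 44
python3 - <<'E'
from h import *
from bench import cams
for n,c in(("scene",(slice(150,250),slice(270,400))),("top",(slice(130,270),slice(260,420)))):
    S=cams.snapshot(n)
    im=cv2.cvtColor(S["img"],cv2.COLOR_RGB2BGR)[c]
    cv2.imwrite(f"pics/{n}2.png",cv2.resize(im,None,fx=4,fy=4,interpolation=cv2.INTER_CUBIC))
E
```

```text
t 3.45 dock mm [-127.6    0.7   53.4] F [0.1 0.8 0.2] w 0.00036315180805136457
rot err deg (tool) [0.75 0.02 0.24]
tool shift mm [-0.7 -4.5  9.3]
```

View pics/scene2.png

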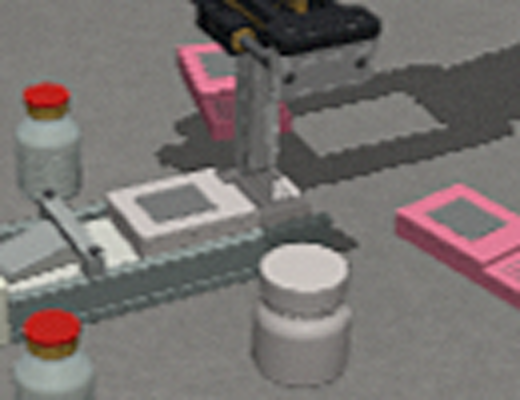

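View pics/top2.png

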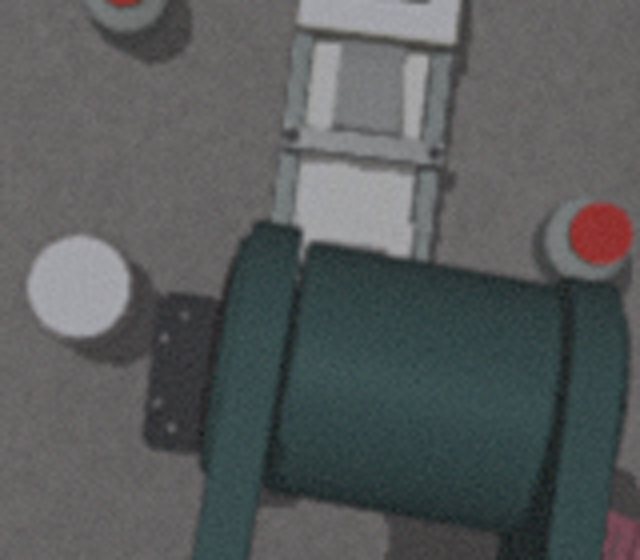

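The fingers are above the ledge, tip at about (262,170) in the scene zoom and just behind the step. I'll back off 4 mm and lower further.

>>> jog_arm(
  series=[
    {"x":0,"y":-0.004,"z":0.004,"rx":0.7,"ry":0,"rz":0.2},
    {"x":0,"y":0,"z":0.002,"rx":0,"ry":0,"rz":0},
    {"x":0,"y":0,"z":0,"rx":0,"ry":0,"rz":0},
  ],
  claw=0,
)

```text
time: 3.8
tool_pos: [0.5136, -0.0318, 0.0494]
ee_rot: [3.137, 0.001, 1.461]
wrist_force: [0.0, -0.4, 0.5]
width: 0.0007
```

```bash
python3 go.py -132 0 39
```

```text
t 3.8 dock mm [-130.2    0.4   49.4] F [ 0.  -0.4  0.5] w 0.0006558799563775662
rot err deg (tool) [ 0.24  0.03 -0.01]
tool shift mm [-0.4 -1.9 10.4]
```

>>> jog_arm(
  series=[
    {"x":0,"y":-0.001,"z":0.004,"rx":0.2,"ry":0,"rz":0},
    {"x":0,"y":0,"z":0.004,"rx":0,"ry":0,"rz":0},
    {"x":0,"y":0,"z":0.002,"rx":0,"ry":0,"rz":0},
    {"x":0,"y":0,"z":0.002,"rx":0,"ry":0,"rz":0},
  ],
  claw=0,
)

```text
time: 4.13
tool_pos: [0.5131, -0.0318, 0.0379]
ee_rot: [3.14, 0.001, 1.461]
wrist_force: [-2.2, 0.7, 8.4]
width: 0.0003
```

```bash
python3 go.py -132 0 31
```

```text
t 4.1333 dock mm [-130.6    0.3   37.9] F [-2.2  0.7  8.4] w 0.00026259171750718296
rot err deg (tool) [ 0.11  0.04 -0.02]
tool shift mm [-0.3 -1.4  6.9]
```

Contact came at about 39 mm, so the fingers are on the ledge. I'll press further.

>>> jog_arm(
  series=[
    {"x":0,"y":0,"z":0.003,"rx":0,"ry":0,"rz":0},
    {"x":0,"y":0,"z":0.003,"rx":0,"ry":0,"rz":0},
    {"x":0,"y":0,"z":0.003,"rx":0,"ry":0,"rz":0},
  ],
  claw=0,
)

```text
time: 4.38
tool_pos: [0.5132, -0.0319, 0.0336]
ee_rot: [3.14, 0.001, 1.461]
wrist_force: [-5.0, 0.9, 12.2]
width: 0.0003
```

```bash
python3 go.py -132 0 31.5
```

```text
t 4.3833 dock mm [-130.5    0.3   33.6] F [-5.   0.9 12.2] w 0.00033586920135876536
rot err deg (tool) [ 0.1   0.05 -0.01]
tool shift mm [-0.3 -1.5  2.1]
```

>>> jog_arm(
  series=[
    {"x":0,"y":0,"z":0.003,"rx":0,"ry":0,"rz":0},
    {"x":0,"y":0,"z":0.003,"rx":0,"ry":0,"rz":0},
  ],
  claw=0,
)

```text
time: 4.55
tool_pos: [0.5132, -0.0319, 0.032]
ee_rot: [3.14, 0.001, 1.462]
wrist_force: [-4.8, -0.3, 13.6]
width: 0.0005
```

```bash
python3 go.py -132 0 31.5
```

```text
t 4.55 dock mm [-130.5    0.3   32. ] F [-4.8 -0.3 13.6] w 0.0005254452202579112
rot err deg (tool) [0.12 0.07 0.01]
tool shift mm [-0.3 -1.5  0.5]
```

Pressed about 7 mm at 13.6 N. Now I'll begin to slide while holding the press.

>>> jog_arm(
  series=[
    {"x":0,"y":0.004,"z":0.002,"rx":0,"ry":0,"rz":0},
    {"x":0,"y":0.004,"z":0.002,"rx":0,"ry":0,"rz":0},
    {"x":0,"y":0.004,"z":0.002,"rx":0,"ry":0,"rz":0},
    {"x":0,"y":0.004,"z":0.002,"rx":0,"ry":0,"rz":0},
  ],
  claw=0,
)

```text
time: 4.88
tool_pos: [0.524, -0.0331, 0.0321]
ee_rot: [-3.132, 0.002, 1.462]
wrist_force: [-7.4, 0.5, 12.4]
width: 0.0002
```

```bash
python3 go.py -110 0 31.5
```

```text
t 4.8833 dock mm [-119.6    0.2   32.1] F [-7.4  0.5 12.4] w 0.00017514290428628798
rot err deg (tool) [-0.53  0.13  0.05]
tool shift mm [-0.2  9.6  0.5]
```

>>> jog_arm(
  series=[
    {"x":0,"y":0.005,"z":0.0025,"rx":-0.3,"ry":0.1,"rz":0},
    {"x":0,"y":0.005,"z":0.0025,"rx":-0.3,"ry":0,"rz":0},
    {"x":0,"y":0.005,"z":0.0025,"rx":-0.2,"ry":0,"rz":0},
    {"x":0,"y":0.005,"z":0.0025,"rx":-0.2,"ry":0,"rz":0},
  ],
  claw=0,
)

```text
time: 5.22
tool_pos: [0.5391, -0.0348, 0.0307]
ee_rot: [-3.138, 0.002, 1.463]
wrist_force: [-8.2, 0.8, 13.6]
width: 0.0004
```

```bash
python3 go.py -90 0 31.5
python3 - <<'E'
from h import *
from bench import cams
for n,c in(("scene",(slice(170,250),slice(230,360))),):
    S=cams.snapshot(n)
    im=cv2.cvtColor(S["img"],cv2.COLOR_RGB2BGR)[c]
    cv2.imwrite(f"pics/{n}3.png",cv2.resize(im,None,fx=6,fy=6,interpolation=cv2.INTER_CUBIC))
E
```

```text
t 5.2167 dock mm [-104.4    0.2   30.7] F [-8.2  0.8 13.6] w 0.00039306902114144137
rot err deg (tool) [-0.2   0.09  0.1 ]
tool shift mm [-0.2 14.4 -0.8]
```

View pics/scene3.png

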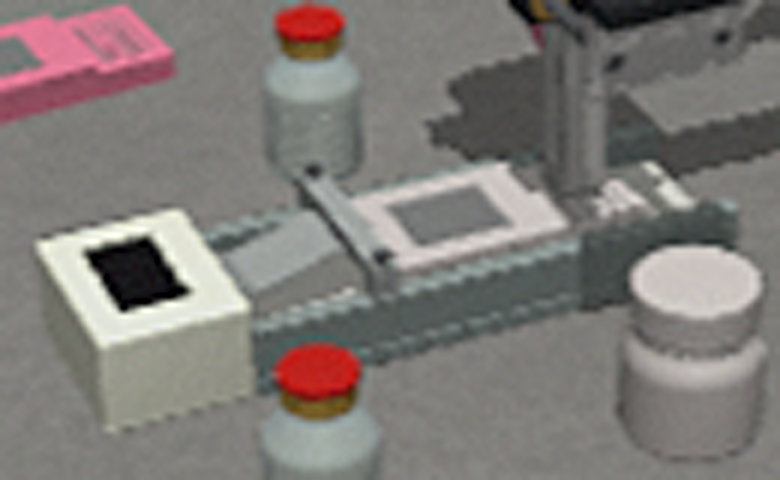

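The cassette is pressed below the wall top line, its front is close to the bar (about (375,250)), and the finger is at the step. The vials and pot haven't moved. I'll keep going.

>>> jog_arm(
  series=[
    {"x":0,"y":0.005,"z":0.002,"rx":-0.2,"ry":0.1,"rz":0.1},
    {"x":0,"y":0.005,"z":0.002,"rx":-0.2,"ry":0,"rz":0},
    {"x":0,"y":0.005,"z":0.002,"rx":-0.2,"ry":0,"rz":0},
    {"x":0,"y":0.005,"z":0.002,"rx":-0.2,"ry":0,"rz":0},
    {"x":0,"y":0.005,"z":0.002,"rx":-0.2,"ry":0,"rz":0},
  ],
  claw=0,
)

```text
time: 5.68
tool_pos: [0.5586, -0.037, 0.0322]
ee_rot: [3.141, 0.001, 1.463]
wrist_force: [-7.8, 1.6, 12.8]
width: 0.0002
```

```bash
python3 go.py -70 0 31
```

```text
t 5.6833 dock mm [-84.8   0.2  32.2] F [-7.8  1.6 12.8] w 0.00021840677000911589
rot err deg (tool) [0.05 0.06 0.05]
tool shift mm [-0.2 14.8  1.2]
```

>>> jog_arm(
  series=[
    {"x":0,"y":0.005,"z":0.003,"rx":-0.1,"ry":0.1,"rz":0},
    {"x":0,"y":0.005,"z":0.0028,"rx":-0.1,"ry":0,"rz":0},
    {"x":0,"y":0.005,"z":0.0026,"rx":-0.1,"ry":0,"rz":0},
    {"x":0,"y":0.005,"z":0.0025,"rx":-0.1,"ry":0,"rz":0},
  ],
  claw=0,
)

```text
time: 6.02
tool_pos: [0.5741, -0.0387, 0.0311]
ee_rot: [-3.139, 0.0, 1.463]
wrist_force: [-8.4, 1.8, 14.0]
width: 0.0005
```

```bash
python3 go.py -28 0 31
```

```text
t 6.0167 dock mm [-69.2   0.2  31.1] F [-8.4  1.8 14. ] w 0.0005380333719586731
rot err deg (tool) [-0.14  0.01  0.1 ]
tool shift mm [-0.2 41.2 -0. ]
```

>>> jog_arm(
  series=[
    {"x":0,"y":0.005,"z":0.0025,"rx":-0.2,"ry":0,"rz":0.1},
    {"x":0,"y":0.005,"z":0.0025,"rx":-0.2,"ry":0,"rz":0},
    {"x":0,"y":0.005,"z":0.0025,"rx":-0.2,"ry":0,"rz":0},
    {"x":0,"y":0.005,"z":0.0025,"rx":-0.1,"ry":0,"rz":0},
  ],
  claw=0,
)

```text
time: 6.35
tool_pos: [0.5883, -0.0403, 0.0306]
ee_rot: [-3.138, 0.001, 1.462]
wrist_force: [-9.0, 2.1, 13.9]
width: 0.0005
```

```bash
python3 go.py -28 0 31
python3 - <<'E'
from h import *
from bench import cams
for n,c in(("scene",(slice(170,250),slice(230,360))),):
    S=cams.snapshot(n)
    im=cv2.cvtColor(S["img"],cv2.COLOR_RGB2BGR)[c]
    cv2.imwrite(f"pics/{n}4.png",cv2.resize(im,None,fx=6,fy=6,interpolation=cv2.INTER_CUBIC))
E
```

```text
t 6.35 dock mm [-55.    0.1  30.6] F [-9.   2.1 13.9] w 0.0004533397367876121
rot err deg (tool) [-0.21  0.08  0.05]
tool shift mm [-0.1 27.  -0.5]
```

View pics/scene4.png

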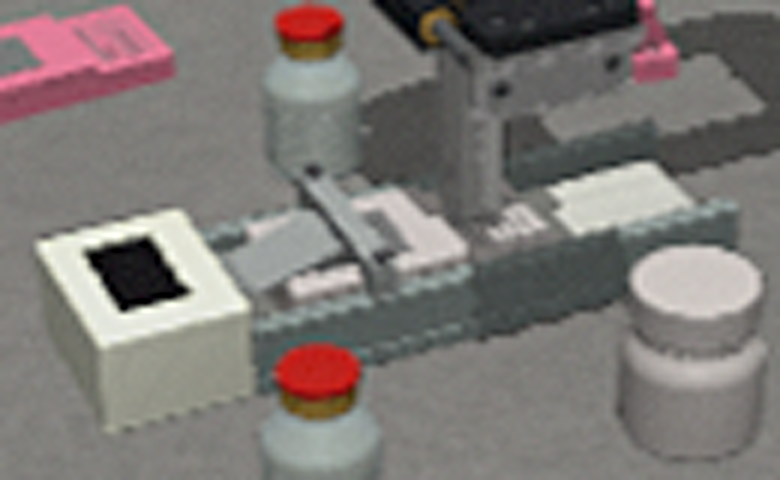

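The front has passed under the bar and beneath the leaf. About 25 mm remain.

>>> jog_arm(
  series=[
    {"x":0,"y":0.005,"z":0.0025,"rx":-0.2,"ry":0.1,"rz":0},
    {"x":0,"y":0.005,"z":0.0025,"rx":-0.2,"ry":0,"rz":0},
    {"x":0,"y":0.005,"z":0.0025,"rx":-0.2,"ry":0,"rz":0},
    {"x":0,"y":0.005,"z":0.0025,"rx":-0.2,"ry":0,"rz":0},
  ],
  claw=0,
)

```text
time: 6.73
tool_pos: [0.5984, -0.0414, 0.0292]
ee_rot: [-3.128, 0.001, 1.463]
wrist_force: [-14.0, 1.2, 18.7]
width: 0.0006
```

```bash
python3 go.py -28 0 31
```

```text
t 6.7333 dock mm [-44.8   0.1  29.2] F [-14.    1.2  18.7] w 0.0006034808897772181
rot err deg (tool) [-0.77  0.04  0.1 ]
tool shift mm [-0.1 16.8 -2.1]
```

>>> jog_arm(
  series=[
    {"x":0,"y":0.006,"z":0.002,"rx":-0.6,"ry":0.1,"rz":0},
    {"x":0,"y":0.006,"z":0.002,"rx":-0.3,"ry":0,"rz":0},
    {"x":0,"y":0.006,"z":0.002,"rx":-0.3,"ry":0,"rz":0},
  ],
  claw=0,
)

```text
time: 6.98
tool_pos: [0.6075, -0.0423, 0.0292]
ee_rot: [-3.129, -0.0, 1.464]
wrist_force: [-10.8, 0.9, 14.2]
width: 0.0004
```

```bash
python3 go.py -28 0 31
python3 - <<'E'
from h import *
from bench import cams
for n,c in(("scene",(slice(170,250),slice(230,360))),):
    S=cams.snapshot(n)
    im=cv2.cvtColor(S["img"],cv2.COLOR_RGB2BGR)[c]
    cv2.imwrite(f"pics/{n}5.png",cv2.resize(im,None,fx=6,fy=6,interpolation=cv2.INTER_CUBIC))
E
```

```text
t 6.9833 dock mm [-35.7   0.2  29.2] F [-10.8   0.9  14.2] w 0.000397899811574499
rot err deg (tool) [-0.72 -0.01  0.15]
tool shift mm [-0.2  7.6 -1.9]
```

View pics/scene5.png

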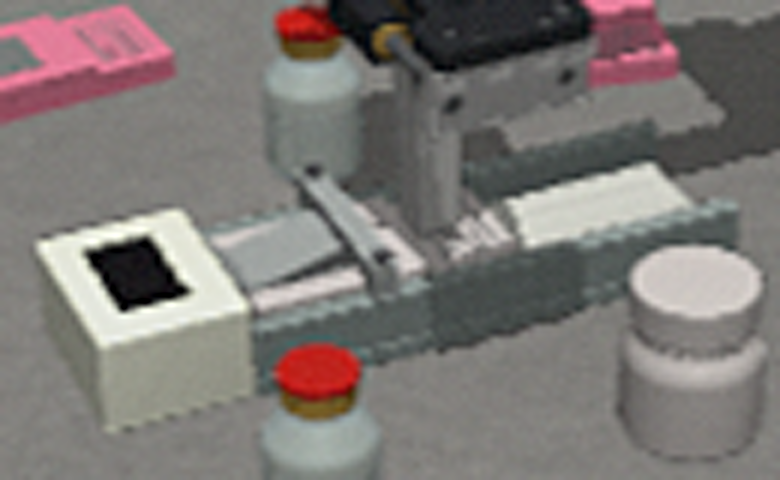

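The leaf rides on the cassette and about 8 mm remain. I'll push gently until the end stop shows in the force.

>>> jog_arm(
  series=[
    {"x":0,"y":0.005,"z":0.0015,"rx":-0.7,"ry":0,"rz":0.1},
    {"x":0,"y":0.005,"z":0.002,"rx":-0.3,"ry":0,"rz":0},
    {"x":0,"y":0.005,"z":0.002,"rx":-0.3,"ry":0,"rz":0},
  ],
  claw=0,
)

```text
time: 7.28
tool_pos: [0.6141, -0.043, 0.0292]
ee_rot: [-3.132, 0.0, 1.463]
wrist_force: [-16.1, 0.9, 16.9]
width: 0.0004
```

```bash
python3 go.py -28 0 31
```

```text
t 7.2833 dock mm [-29.    0.2  29.2] F [-16.1   0.9  16.9] w 0.00042798148706044197
rot err deg (tool) [-0.53  0.03  0.08]
tool shift mm [-0.2  1.  -1.8]
```

>>> jog_arm(
  series=[
    {"x":0,"y":0.005,"z":0.002,"rx":-0.4,"ry":0,"rz":0},
    {"x":0,"y":0.005,"z":0.002,"rx":-0.3,"ry":0,"rz":0},
  ],
  claw=0,
)

```text
time: 7.45
tool_pos: [0.6141, -0.043, 0.0293]
ee_rot: [-3.121, 0.001, 1.464]
wrist_force: [-16.0, 2.3, 17.2]
width: 0.0003
```

```bash
python3 go.py -28 0 31
```

```text
t 7.45 dock mm [-28.9   0.2  29.3] F [-16.    2.3  17.2] w 0.0003117112337726429
rot err deg (tool) [-1.17  0.07  0.11]
tool shift mm [-0.2  0.9 -1.8]
```

Movement has stopped at dock -28.9 mm, which matches home. One firmer push will confirm it's the end stop.

>>> jog_arm(
  series=[
    {"x":0,"y":0.009,"z":0.002,"rx":-1,"ry":0,"rz":0},
    {"x":0,"y":0.009,"z":0.002,"rx":-0.5,"ry":0,"rz":0},
  ],
  claw=0,
)

```text
time: 7.62
tool_pos: [0.6143, -0.043, 0.0293]
ee_rot: [-3.106, 0.002, 1.464]
wrist_force: [-25.3, 1.8, 23.5]
width: 0.0001
```

```bash
python3 go.py -28 0 31
python3 - <<'E'
from h import *
from bench import cams
for n,c in(("scene",(slice(170,250),slice(230,360))),):
    S=cams.snapshot(n)
    im=cv2.cvtColor(S["img"],cv2.COLOR_RGB2BGR)[c]
    cv2.imwrite(f"pics/{n}6.png",cv2.resize(im,None,fx=6,fy=6,interpolation=cv2.INTER_CUBIC))
E
```

```text
t 7.6167 dock mm [-28.7   0.2  29.3] F [-25.3   1.8  23.5] w 0.0001151510155203809
rot err deg (tool) [-2.05  0.13  0.16]
tool shift mm [-0.2  0.7 -1.8]
```

View pics/scene6.png

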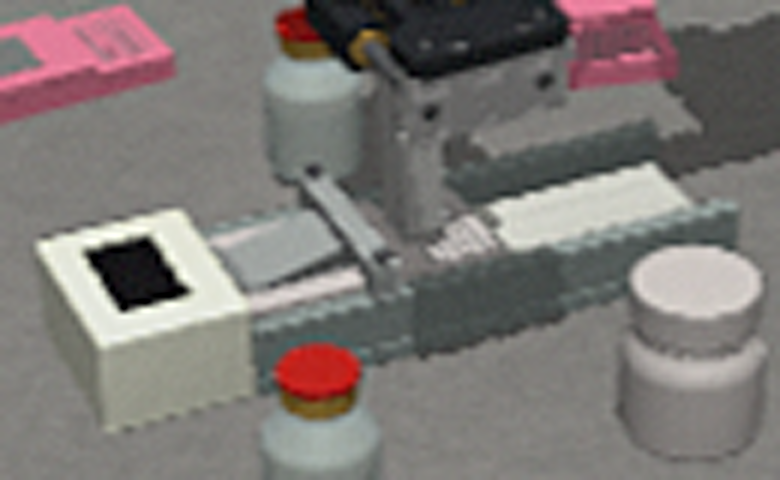

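It's solidly against the stop: 25 N and no movement. Now I'll release straight up.

>>> jog_arm(
  series=[
    {"x":0,"y":0.002,"z":0.0005,"rx":0,"ry":0,"rz":0},
    {"x":0,"y":0,"z":-0.003,"rx":0,"ry":0,"rz":0},
    {"x":0,"y":0,"z":-0.005,"rx":0,"ry":0,"rz":0},
    {"x":0,"y":-0.001,"z":-0.008,"rx":0,"ry":0,"rz":0},
  ],
  claw=0,
)

```text
time: 8.0
tool_pos: [0.6127, -0.0428, 0.0482]
ee_rot: [-3.099, 0.003, 1.465]
wrist_force: [-0.0, -0.3, -0.4]
width: 0.0008
```

```bash
python3 go.py -45 0 120
```

```text
t 8.0 dock mm [-30.4   0.3  48.2] F [-0.  -0.3 -0.4] w 0.0007571981221506775
rot err deg (tool) [-2.45  0.15  0.17]
tool shift mm [ -0.4 -17.6 -71.1]
```

>>> jog_arm(
  series=[
    {"x":0,"y":-0.004,"z":-0.02,"rx":0,"ry":0,"rz":0},
    {"x":0,"y":-0.015,"z":-0.03,"rx":0,"ry":0,"rz":0},
    {"x":0,"y":-0.035,"z":-0.02,"rx":0,"ry":0,"rz":0},
    {"x":0,"y":-0.035,"z":-0.02,"rx":0,"ry":0,"rz":0},
    {"x":0,"y":-0.035,"z":-0.02,"rx":0,"ry":0,"rz":0},
    {"x":0,"y":-0.035,"z":-0.01,"rx":0,"ry":0,"rz":0},
    {"x":0,"y":-0.02,"z":0,"rx":0,"ry":0,"rz":0},
    {"x":0,"y":0,"z":0,"rx":0,"ry":0,"rz":0},
  ],
  claw=0,
)

```text
time: 8.67
tool_pos: [0.4348, -0.0236, 0.1815]
ee_rot: [-3.099, 0.003, 1.464]
wrist_force: [1.1, -0.3, -0.3]
width: 0.0004
```

```bash
python3 go.py
python3 - <<'E'
from h import *
from bench import cams
p=np.load("dock.npy")
H=lambda x,y,z:(x/1e3,y/1e3,z/1e3)
box=lambda x0,x1,y,z:[H(x0,y,z),H(x1,y,z),H(x1,-y,z),H(x0,-y,z)]
for n,o,w,h in(("scene",(230,170),130,90),("top",(260,90),160,150)):
    k=5 if n=="scene" else 4
    S=cams.snapshot(n)
    im=cv2.resize(cv2.cvtColor(S["img"],cv2.COLOR_RGB2BGR)[o[1]:o[1]+h,o[0]:o[0]+w],None,fx=k,fy=k,interpolation=cv2.INTER_CUBIC)
    cv2.imwrite(f"pics/{n}7.png",im)
    for b in(box(-60,-20,30,34),):
        q=(proj(S,dock2w(p,b))+.5-np.array(o))*k-.5
        cv2.polylines(im,[np.round(q*8).astype(np.int32)],True,(0,255,0),1,cv2.LINE_AA,3)
    cv2.imwrite(f"pics/{n}7o.png",im)
E
```

```text
t 8.6667 dock mm [-2.093e+02 -1.000e-01  1.815e+02] F [ 1.1 -0.3 -0.3] w 0.00036610314735438857
rot err deg (tool) [-2.42  0.16  0.16]
```

View pics/scene7o.png

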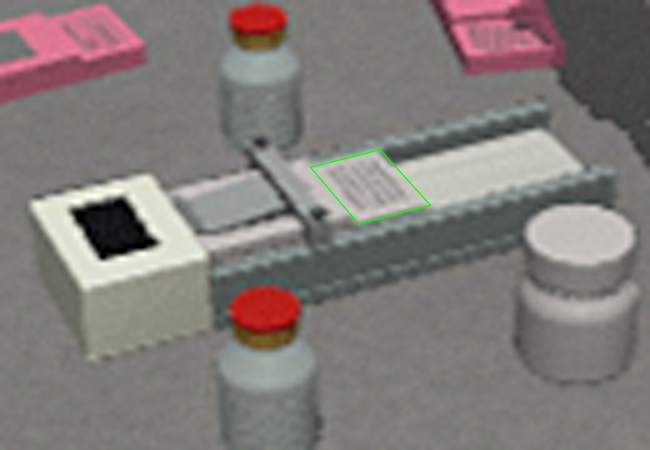

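View pics/top7o.png

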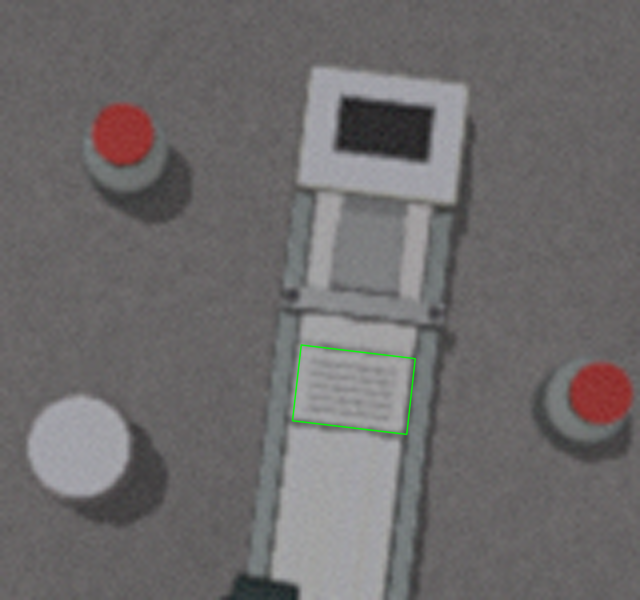

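The ledge matches the predicted home outline in both views: rear edge at (350,430) in the top zoom, step at (358,350). The leaf lies on the cassette, the bystanders stand where they were, and the arm is clear. I'll hand in now.

```bash
python3 -c "
from bench import ticket
print(ticket.close_job())"
```

```text
the job is handed in; nothing more can be done
None
```

The white cassette is loaded. I pressed it down about 7 mm with the shut fingertips on the thumb ledge and slid it under the bar and leaf spring to the end stop. Then I lifted straight off, moved clear and handed the job in at about 8.8 s of the 38 s allowed.

**Checks that passed:**
- **Home:** a firm push of about 25 N moved the cassette no further. After letting go, its ledge matched the predicted home outline in both cameras to about 1–2 mm.
- **Leaf and bystanders:** the leaf lies lifted on the cassette. The vials and pot look undisturbed.
- **Robot clear:** the tool was about 18 cm above the worktop with roughly zero wrist force.

**Not confirmed directly:**
- **Joint values:** I couldn't read the plate and leaf joints. I judged them only from fingertip height (10–7 mm down while sliding) and the pictures.
- **Tool tilt:** the tool had tilted about 2° by the final push. I left it that way, with no visible effect.
- **Refused moves:** two move calls were refused as "invalid input". They moved nothing, and the calls went through once every row listed all six numbers and the gripper value was given.

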